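# Open the accessory case and put the specimen clamp away

### The arm

A 7-joint arm with a two-finger parallel gripper is mounted at the origin on the work surface. World frame = base frame: x ahead of the robot, y to its left, z up, the work surface at z = 0. Lengths are in m, angles in rad, forces in N, time in s.
With the tool pointing down it reaches from about 0.4 to 0.85 m from the base axis. Payload 10.4 kg.
Tool frame: the origin (TCP) lies midway between the tips of the shut fingers; the grasp point (between the pads) lies 19 mm behind it; z points along the fingers, y is the line along which they close (so a half turn about z gives the same grasp; the last joint's range is limited). The gripper opens to 87 mm and grips with 3 to 60 N. Pads are 19 mm wide; open, the fingers measure 117 mm over their backs; the gripper's body (75 mm by 190 mm) begins 51 mm behind the grasp point.
Start: joints at [1.321, 0.332, -0.065, 1.46, 0.022, 1.35, -0.088], TCP at [0.141, -0.609, 0.223] pointing down, gripper open.
Joint ranges: [-2.6, 2.6], [-0.5, 2.12], [-1.47, 1.34], [0.16, 2.42], [-1.27, 4.41], [0.06, 2.06], [-2.6, 2.6]. Speed limits (rad/s): [2.22, 2.22, 2.79, 2.79, 3.14, 3.14, 3.14].

### API

Orientations are given as [roll, pitch, yaw] about the fixed x, y, z axes, in that order (R = Rz(yaw) Ry(pitch) Rx(roll)).
In Python, from rig import robot gives the robot as it stands.
- The arm moves only by the tool step_arm, never from a script. Its argument "steps" is a list that holds one entry, the list of rows, each a list of 7 numbers: the shift along the tool's x, y, z in m, then the turn, a rotation vector about the tool's x, y, z in degrees, then the closure, from 0 (fully open) to 1 (shut). A call has 1 to 12 rows; each row shifts and turns the commanded pose from where the row before left it, along the tool's axes as they then stand; what a row does not reach is not made up. A row lasts 1/8 s, in which the tool goes at most 62.5 mm and 10.7 degrees, less where a joint would pass 70% of its speed; a pose out of reach is approached as far as the arm can. A call is refused whole if a number of a shift passes 0.0625 or a number of a turn 10.7, either way. A call with a gripper value outside its range is refused whole. The fingers move at their own pace and stop on an object; "squeeze" is the grip in N (left out, the last holds). Time passes only in rows, so rows that do not move let the fingers close. It gives the time, the measured TCP pose, the force, the opening and the grip force at its end, in the units of the state.
- robot.read_state(): the state, without advancing time (a new reading comes with each control period).
- robot.camera(name): name is "scene" or "top"; returns (picture, depth): 384x512x3 uint8, red, green, blue; 384x512 float32, m along the optical axis (not along the pixel's ray), 0 where there is no reading.
- robot.get_calibration(name): a dict with "vfov" (degrees; the focal length in pixels is half the picture's height over the tangent of half this angle, whatever the lens; pixels are square), "cx", "cy" (the principal point, pixels), "dist_coeffs" ([k1, k2, p1, p2, k3] as OpenCV has them; the pictures are not rectified), "xyz" and "orientation" of the camera in the world. Camera axes: x right, y up, looking along -z (the intrinsics and any distortion apply to the point x, -y, -z); pixel columns grow to the right and rows downward; lengths in m; the calibration is good to about 2 mm. A picture is of the moment at which its call begins. get_calibration takes no time and is no camera call.
- robot.hand_in(): hands the job in; it is judged then, once.
Trained networks look in the newest picture that a camera, given by its name, has taken for a name from the list of things; names that differ only in an ending like _2 or _b are one class to them, and where a whole thing is asked for, a point or a joint stands for the part that bears it (a point fixed in the world has none). Each returns a list of dicts, best first, with "confidence" (0 to 1); they miss things now and then, are a little off and sometimes report something else, mostly with a low value. They report only what shows in the picture. A call takes as long as a camera call. They do not tell look-alikes from the thing itself.
- robot.find_in(camera, target): "box" ([centre column, centre row, width, height] in pixels, round what is visible of it).
- robot.tip_of(camera, target): "pixel" ([column, row] in pixels: a listed point, or the origin of a listed thing).
The state is a dict: "t": time; "joints": joint angles; "dq": joint speeds; "effort": joint torques, N m; "tcp_pos": TCP position; "orientation": TCP orientation; "force": force on the tool from outside, world axes, zero at the start; "ft_torque": the same for the moment, N m; "opening": finger opening in m; "finger_force": force on a finger pad.
Only numpy, scipy, OpenCV 4.12 (cv2) and the standard library are available. Lean on these libraries where they do the work, as an engineer would, in place of code of your own. Each camera call takes 0.05 s, during which the arm holds its last target. There are 200 camera calls.

### The job

Lift the lid of the grey accessory case by its bar handle, without letting it fall or fly, and press it back until it leans fully on its stop, minding the riser shelf above the hinge. Then set the aluminium specimen clamp down upright in the empty bay of the case, not dropping it; leave the lid back on its stop and everything else where it is.

Things in the scene. Friction and masses are not known exactly. Their poses are not given: they have to be found in the camera images.
- case: grey plastic case fixed to the bench, outside 120 (x) by 210 (y) by 60 mm, walls and floor 4 mm; origin at the centre of its underside; x points from the front to the hinge side, z up. A 4 mm divider along x halves it into two bays, each about 112 by 99 mm, centred at y = +52 and -52 mm; bay floor 4 mm above the bench. Which bay is empty varies
- lid (a joint): angle of the case's lid about the hinge: 0 = shut, grows as it opens; its largest value, some 8 to 10 degrees past upright, is where the lid leans hard on its stop. Lid 120 by 210 by 8 mm, 0.3 kg, stiff hinge: let go below about 70 degrees it falls shut, near upright it stays where it is left, so it must be pressed back until the stop is felt
- lid_hinge (a point): point on the hinge axis, mid-width: 60 mm behind the case's centre and 62 mm above the bench. It turns with the lid: when shut its x axis points like the case's; the hinge axis is its y axis
- lid_handle (a point): middle of the lid's handle: a round steel bar 10 mm thick, 100 mm long, parallel to the hinge, on two arms that hold it 40 mm in front of the lid's front edge. 160 mm from the hinge axis; shut, 66 mm above the bench; open, about 220 mm. It turns with the lid; the round bar can pivot between the fingers
- riser: white shelf fixed behind the case, parallel to it: board 130 (x) by 280 (y) mm, solid from 275 to 335 mm above the bench, goods 45 mm tall on it, side panels 12 mm thick at y = +-134, x = 40 to 130 mm. Origin on the bench below the middle of the front edge, x to the back. The edge is about 48 mm behind the hinge axis: a gripper holding the handle pointing straight down strikes it before the stop
- mat: thin black rubber mat 90 by 80 by 2 mm fixed in the middle of the floor of the empty bay; origin at the centre of its underside; x as the case's. The clamp goes here. The riser also leaves little room straight above the bays: a tool leaning away from the riser (towards the case's front) keeps clear
- clamp: specimen clamp, 0.18 kg: aluminium block 50 (x) by 36 (y) by 26 mm, with two jaw strips 12 mm higher on top (38 mm tall, 28 mm over the strips) and a small black-tipped lever at its +x end reaching to x = 55 mm and 41 mm high. Origin at the centre of its underside. Grip it across y
- holder: round steel stub, 52 mm across and 40 mm tall, standing in the middle of the bay that is taken; origin at the centre of its underside; to be left there
- cassette_a: white tissue cassette 40 by 28 by 7 mm lying on the bench, origin at its underside; bystander
- cassette_b: another such cassette; bystander
- brush: small brush 160 mm long lying along its x axis; bystander
- jar: closed glass jar 60 mm across, 85 mm tall; bystander
- beaker: glass beaker 70 mm across, 90 mm tall; bystander
- dispenser: blade dispenser 75 by 30 by 19 mm; bystander
- slidebox: white slide box 90 by 110 by 35 mm; bystander
There are look-alikes about, which are no part of the job. Of the things like the clamp, leave any that is orange, purple or red; of the rest the larger one is meant.

How it is judged:
On the way, in this order (a step that is already met when the one before it is completed fails the run):
1. the lid is open and at rest on its stop (value of joint lid above 1.69 rad and velocity of joint lid between -0.2 and 0.2 rad/s), for 0.2 s.
2. the clamp stands upright in the empty bay (x of clamp in the frame of mat between -0.05 and 0.05 m and y of clamp in the frame of mat between -0.045 and 0.045 m and z of clamp in the frame of mat below 0.006 m and angle between clamp's own z axis and vertical below 0.12 rad), for 0.2 s.
At the end, for the whole second after the job is handed in: The lid rests on its stop (joint above 1.69 rad; the stop is at 1.72), and the clamp stands upright (within 0.12 rad) and at rest on the floor of the empty bay, anywhere within its walls (underside no more than 6 mm above the underside of the mat), released (all of step 2 and value of joint lid above 1.69 rad and linear speed of clamp below 0.02 m/s); the robot touches nothing.
It fails at once if the lid swings faster than 2.2 rad/s: it was flung or fell (velocity of joint lid above 2.2 rad/s or velocity of joint lid below -2.2 rad/s).
It fails at once if the clamp falls freely from more than about 3 cm (contact force between the fingers and clamp below 0.05 N and linear speed of clamp above 0.8 m/s).
It fails at once if the stub in the taken bay, or another thing on the bench, is moved more than 25 mm (distance of any of holder, cassette_a, cassette_b, brush, jar, beaker, dispenser, slidebox from where it was at the start of the episode above 0.025 m).
It fails at once if the riser shelf is struck hard (over 15 N) (contact force between the arm and riser above 15 N).
It also fails if it takes over 58 s, if anything falls off the work surface, if the arm or the gripper's body presses on something with over 40 N, if the wrist force passes 120 N, or if a joint passes its speed limit or range.

## Working session

There is one attempt and no reset: what is moved stays moved. The work goes in short steps, Python scripts to look and compute and a tool call to move; the robot and the scene stay as the last step left them, time stands still between calls to the robot, and variables do not carry over. Pictures are saved under pics/ and viewed, at most 10 in all, crops included, and the job is handed in when it is done.

Besides the shell and the picture viewer there is one more tool, called after "Emit:" as a command line: name --argument value ..., lists and objects as JSON in quotes. step_arm: Moves the arm, as the interface text tells. Its arguments: {"type":"object","properties":{"steps":{"type":"array","items":{"type":"array","items":{"type":"array","items":{"type":"number"}}}},"squeeze":{"type":"number"}},"required":["steps"]}

```bash
mkdir -p pics; ls
cat > h.py <<'E'
import numpy as np, cv2
from rig import robot
from scipy.spatial.transform import Rotation as Ro
def cal(n):
    c=robot.get_calibration(n); f=192/np.tan(np.radians(c["vfov"])/2)
    K=np.array([[f,0,c["cx"]],[0,f,c["cy"]],[0,0,1.]]); o=np.array(c["orientation"])
    R=Ro.from_euler('xyz',o).as_matrix() if o.shape==(3,) else o
    return K,np.array(c["dist_coeffs"],float),R,np.array(c["xyz"])
def ray(n,uv):
    K,d,R,t=cal(n); p=cv2.undistortPoints(np.array(uv,float).reshape(-1,1,2),K,d).reshape(-1,2)
    return t,np.c_[p[:,0],-p[:,1],-np.ones(len(p))]@R.T
def at_z(n,uv,z):
    t,r=ray(n,uv); return t+r*((z-t[2])/r[:,2])[:,None]
def cloud(n,dep):
    v,u=np.mgrid[0:384,0:512]; t,r=ray(n,np.c_[u.ravel(),v.ravel()])
    return (t+r*dep.ravel()[:,None]).reshape(384,512,3)
def proj(n,P):
    K,d,R,t=cal(n); q=(np.atleast_2d(P)-t)@R; q[:,1:]*=-1
    return cv2.projectPoints(q,np.zeros(3),np.zeros(3),K,d)[0].reshape(-1,2)
E
python3 - <<'E'
from h import *
print(robot.read_state())
for n in("top","scene"):
    im,d=robot.camera(n); np.save(f"pics/{n}0.npy",d); cv2.imwrite(f"pics/{n}0.png",cv2.resize(im[:,:,::-1],(800,600)));cv2.imwrite(f"pics/{n}0raw.png",im[:,:,::-1])
    print(n,robot.get_calibration(n)); X=cloud(n,d)
    for k in["case","lid_handle","lid_hinge","riser","mat","clamp","holder"]:
        for f in(robot.find_in,robot.tip_of):
            for r in f(n,k)[:3]:
                p=r.get("pixel",r.get("box"))[:2]; i=np.clip(np.round(p).astype(int),0,[511,383])
                print(n,k,f.__name__,np.round(r.get("pixel",r.get("box"))),round(r["confidence"],2),X[i[1],i[0]].round(3))
E
```

```text
pics
{'t': 0.0, 'joints': array([ 1.32141134,  0.33286213, -0.06469865,  1.46091321,  0.02160553,
        1.34992698, -0.08849672]), 'dq': array([ 7.98814542e-04,  4.19294752e-05, -7.35376986e-04, -1.17693910e-03,
       -4.15154770e-04,  1.07680330e-03,  8.89598730e-04]), 'effort': array([-7.56738191e-04, -6.23245811e+01,  2.45333748e-02, -3.89902675e+01,
       -6.12583570e-02,  3.96425917e-02,  1.50664137e-04]), 'tcp_pos': array([ 0.14043372, -0.60862381,  0.22177345]), 'orientation': array([-3.14018052e+00,  7.19034048e-05,  2.26808661e-01]), 'force': array([ 0.24556146, -0.33806766, -0.59779836]), 'ft_torque': array([ 0.0205189 , -0.00258208, -0.00061815]), 'finger_force': 0.0, 'opening': 0.0872594067726305}
top {'vfov': 54.400409239994524, 'cx': 253.01315146997445, 'cy': 185.0135135295348, 'dist_coeffs': array([7.08334186e-05, 0.00000000e+00, 0.00000000e+00, 0.00000000e+00,
       0.00000000e+00]), 'xyz': array([0.33996529, 0.01364183, 1.29747178]), 'orientation': array([ 1.30023875e-01,  1.02693862e-03, -1.58532674e+00])}
top case call [247. 187.  52.  64.] 0.93 [0.494 0.033 0
[... 1632 characters left out ...]
 0.019]
scene lid_handle call [237. 197.] 0.97 [ 0.508 -0.049  0.068]
scene lid_hinge call [272. 196.  71.  55.] 0.85 [0.517 0.043 0.074]
scene lid_hinge call [298. 193.] 0.6 [ 0.418  0.131 -0.001]
scene riser call [360. 159.  98. 188.] 0.69 [0.65  0.206 0.273]
scene clamp call [168. 197.  25.  23.] 0.61 [ 0.443 -0.245  0.025]
scene clamp call [174. 172.  27.  26.] 0.57 [ 0.324 -0.242  0.025]
scene clamp call [230. 173.  25.  11.] 0.51 [ 0.354 -0.069  0.035]
scene clamp call [174. 175.] 0.87 [ 0.33  -0.242  0.018]
scene clamp call [227. 178.] 0.69 [ 0.357 -0.079  0.019]
scene clamp call [126. 187.] 0.6 [ 0.369 -0.383  0.01 ]
scene holder call [ 90. 224.  13.  25.] 0.66 [ 0.532 -0.442  0.016]
```

Run:
```python
import cv2
im=cv2.imread("pics/top0raw.png")[130:280,140:400]
cv2.imwrite("pics/topc.png",cv2.resize(im,(800,462),interpolation=cv2.INTER_CUBIC))
im=cv2.imread("pics/scene0raw.png")[60:285,60:360]
cv2.imwrite("pics/scenec.png",cv2.resize(im,(800,600),interpolation=cv2.INTER_CUBIC))
```

```text
(no output)
```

View pics/topc.png

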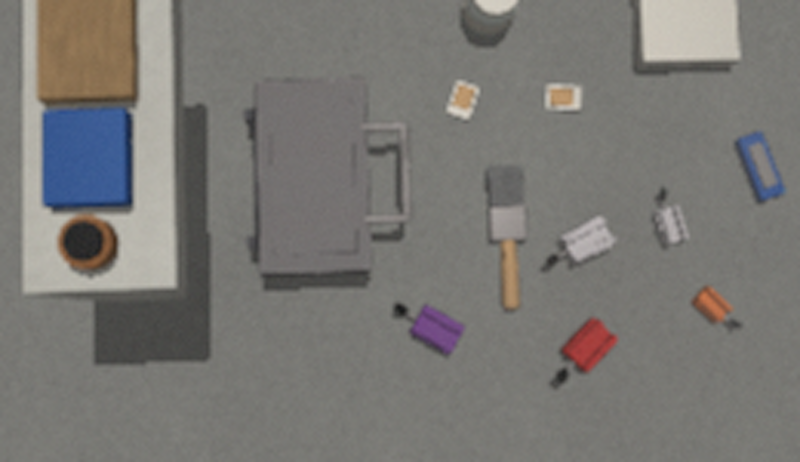

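View pics/scenec.png

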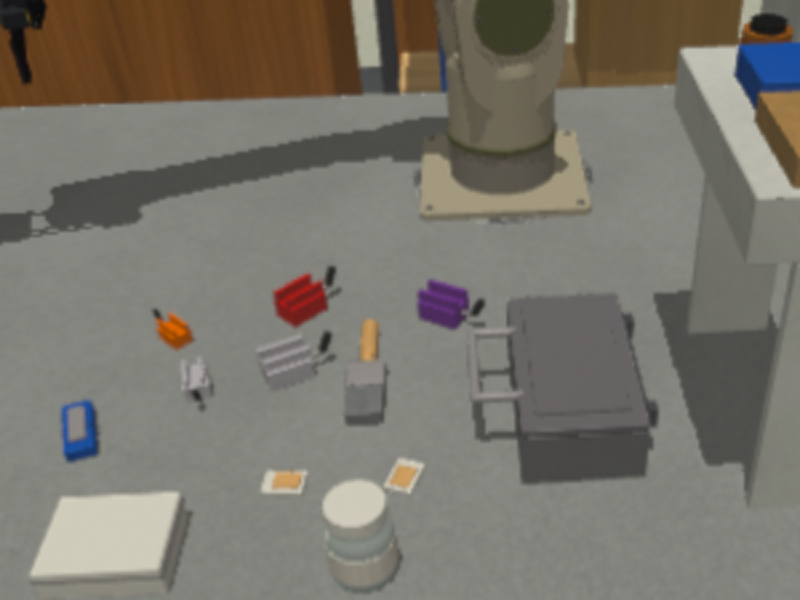

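The top view shows the silver clamp, the larger of the two non-coloured ones, at about raw pixel (331,208) with its lever to the lower left. The case handle is on the right (world −y) side and the riser on the left (+y).

Run:
```python
from h import *
X=cloud("top",np.load("pics/top0.npy")); P=X.reshape(-1,3); im=cv2.imread("pics/top0raw.png").reshape(-1,3).astype(int)
def box(m,nm):
    c,s,a=cv2.minAreaRect(P[m][:,:2].astype(np.float32)); print(nm,m.sum(),np.round(c,4),np.round(s,4),round(a,1),'z',np.percentile(P[m][:,2],[5,50,95]).round(4))
inr=lambda x0,x1,y0,y1,z0,z1:(P[:,0]>x0)&(P[:,0]<x1)&(P[:,1]>y0)&(P[:,1]<y1)&(P[:,2]>z0)&(P[:,2]<z1)
box(inr(.3,.7,-.03,.14,.062,.08),'lid')
m=inr(.3,.7,-.15,-.02,.03,.09);box(m,'handle')
box(inr(.2,.75,.1,.4,.32,.345),'riser')
for z0 in(.012,.03):
    box(inr(.36,.48,-.3,-.19,z0,.06),'clamp%g'%z0)
box(inr(.36,.48,-.4,-.31,.01,.06),'small')
XS=cloud("scene",np.load("pics/scene0.npy")).reshape(-1,3);P=XS
for z0 in(.01,.03): box(inr(.36,.48,-.3,-.19,z0,.06),'clampS%g'%z0)
box(inr(.3,.7,-.03,.14,.064,.08),'lidS'); box(inr(.3,.7,-.15,-.025,.045,.09),'handleS')
E=[(c/800*260+140,r/462*150+130) for c,r in[(405,128),(403,217),(588,240),(550,262),(562,238),(605,218),(615,240),(572,262)]]
print(at_z("top",E[:2],.066).round(3)); print(at_z("top",E[2:],.03).round(3))
```

```text
lid 2344 [0.4955 0.0442] [0.2104 0.1471] 1.2 z [0.0659 0.0709 0.0752]
handle 334 [ 0.5073 -0.0743] [0.1146 0.3971] 83.7 z [0.035  0.0682 0.0858]
riser 2671 [0.5064 0.2235] [0.2804 0.129 ] 1.1 z [0.3308 0.3343 0.3377]
clamp0.012 182 [ 0.4166 -0.2399] [0.0358 0.0776] 27.4 z [0.0191 0.0277 0.0408]
clamp0.03 67 [ 0.4164 -0.2398] [0.0276 0.0772] 28.1 z [0.0316 0.0381 0.043 ]
small 118 [ 0.4153 -0.3552] [0.1287 0.0271] 21.7 z [0.0137 0.0221 0.0309]
clampS0.01 295 [ 0.4272 -0.2391] [0.0371 0.0789] 20.0 z [0.0128 0.028  0.0372]
clampS0.03 119 [ 0.4232 -0.2395] [0.0307 0.0777] 26.3 z [0.0306 0.0351 0.0379]
lidS 2349 [0.5007 0.0415] [0.2141 0.142 ] 0.0 z [0.0663 0.0696 0.0721]
handleS 261 [ 0.5808 -0.0731] [0.0662 0.2775] 67.1 z [0.0619 0.0688 0.0839]
[[ 0.545 -0.05   0.066]
 [ 0.449 -0.046  0.066]]
[[ 0.423 -0.251  0.03 ]
 [ 0.4   -0.208  0.03 ]
 [ 0.426 -0.223  0.03 ]
 [ 0.447 -0.271  0.03 ]
 [ 0.423 -0.281  0.03 ]
 [ 0.399 -0.233  0.03 ]]
```

```bash
cat > plan.py <<'E'
from h import *
def tool(yaw=0,ax=0,ay=0):
    "tool down with yaw (deg), then tilted about its own x by ax and y by ay"
    return Ro.from_euler('xyz',[180,0,yaw],degrees=True)*Ro.from_euler('xy',[ax,ay],degrees=True)
def plan(p1,R1,N,g=0,p0=None,R0=None):
    s=robot.read_state()
    p0=np.array(s["tcp_pos"] if p0 is None else p0); R0=R0 or Ro.from_euler('xyz',s["orientation"])
    w=(R0.inv()*R1).as_rotvec(); R=R0; p=p0.copy(); out=[]
    for k in range(1,N+1):
        pt=p0+(np.array(p1)-p0)*k/N; v=np.round(R.inv().apply(pt-p),3); t=np.round(np.degrees(w)/N,1)
        out.append([*map(float,v),*map(float,t),g]); p=p+R.apply(v); R=R*Ro.from_rotvec(t,degrees=True)
    print(out,'end err',np.round(p-p1,4)); return p,R
E
python3 - <<'E'
from plan import *
plan([.498,-.101,.14],tool(0,40),12)
E
```

```text
[[0.039, -0.035, 0.007, 3.3, 0.4, 1.0, 0], [0.037, -0.034, 0.009, 3.3, 0.4, 1.0, 0], [0.038, -0.035, 0.011, 3.3, 0.4, 1.0, 0], [0.036, -0.035, 0.014, 3.3, 0.4, 1.0, 0], [0.036, -0.034, 0.016, 3.3, 0.4, 1.0, 0], [0.035, -0.035, 0.018, 3.3, 0.4, 1.0, 0], [0.034, -0.033, 0.02, 3.3, 0.4, 1.0, 0], [0.034, -0.033, 0.023, 3.3, 0.4, 1.0, 0], [0.033, -0.032, 0.025, 3.3, 0.4, 1.0, 0], [0.032, -0.032, 0.026, 3.3, 0.4, 1.0, 0], [0.031, -0.03, 0.029, 3.3, 0.4, 1.0, 0], [0.031, -0.029, 0.031, 3.3, 0.4, 1.0, 0]] end err [-0.0001  0.0001 -0.0005]
```

Emit:
step_arm --steps '[[[0.039,-0.035,0.007,3.3,0.4,1.0,0],[0.037,-0.034,0.009,3.3,0.4,1.0,0],[0.038,-0.035,0.011,3.3,0.4,1.0,0],[0.036,-0.035,0.014,3.3,0.4,1.0,0],[0.036,-0.034,0.016,3.3,0.4,1.0,0],[0.035,-0.035,0.018,3.3,0.4,1.0,0],[0.034,-0.033,0.02,3.3,0.4,1.0,0],[0.034,-0.033,0.023,3.3,0.4,1.0,0],[0.033,-0.032,0.025,3.3,0.4,1.0,0],[0.032,-0.032,0.026,3.3,0.4,1.0,0],[0.031,-0.03,0.029,3.3,0.4,1.0,0],[0.031,-0.029,0.031,3.3,0.4,1.0,0]]]'

```text
t: 3.0
tcp_pos: [0.4988, -0.0998, 0.1395]
orientation: [-2.445, -0.007, 0.005]
force: [-0.5, 0.2, 0.2]
opening: 0.0872
finger_force: 0.0
```

Run:
```python
from plan import *
s=robot.read_state();print(s["tcp_pos"],np.degrees(s["orientation"]),s["joints"].round(2),s["t"])
im,d=robot.camera("scene"); cv2.imwrite("pics/s1.png",cv2.resize(im[60:285,100:400,::-1],(800,600),interpolation=cv2.INTER_CUBIC))
c=proj("scene",[[.447,-.0495,.066],[.547,-.0495,.066],s["tcp_pos"]]); print((c-[100,60])*800/300)
```

```text
[ 0.49881469 -0.09976586  0.13946372] [-140.11660978   -0.41856205    0.2709817 ] [ 0.82  0.44 -0.4   1.7  -0.47  1.37 -0.95] 3.0
[[363.84170092 329.28180132]
 [365.43467806 392.93739436]
 [308.75283913 303.87062674]]
```

View pics/s1.png

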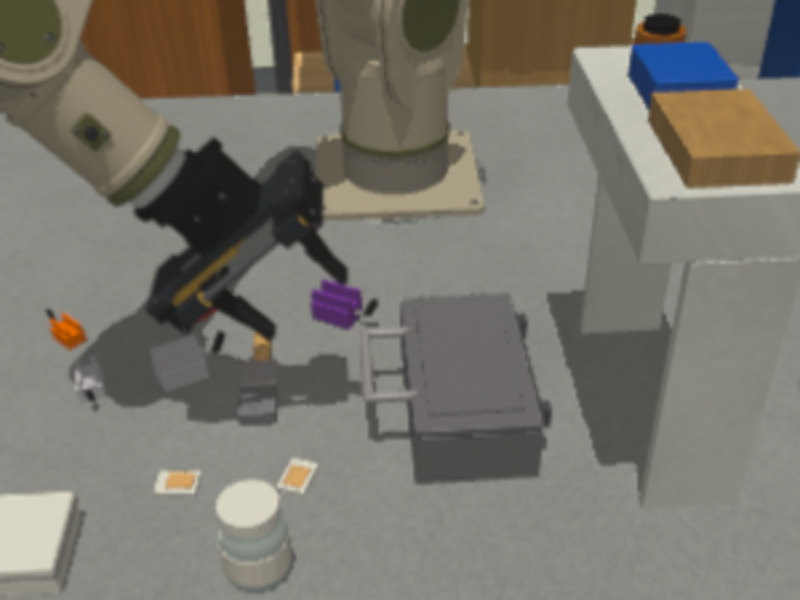

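The scene view shows the gripper leaning as planned. The bar runs (369,329)–(375,397) in the crop, about 5 mm further towards +y than I estimated, so I'll correct for that and grip.

Emit:
step_arm --steps '[[[0,0.002,0.03,0,0,0,0],[0,0.002,0.03,0,0,0,0],[0,0.002,0.03,0,0,0,0],[0,0,0.019,0,0,0,0],[0,0,0,0,0,0,1],[0,0,0,0,0,0,1],[0,0,0,0,0,0,1],[0,0,0,0,0,0,1],[0,0,0,0,0,0,1],[0,0,0,0,0,0,1]]]' --squeeze 15

```text
t: 4.3
tcp_pos: [0.4981, -0.0358, 0.052]
orientation: [-2.447, -0.007, 0.006]
force: [-0.7, 0.2, -0.5]
opening: 0.0349
finger_force: 0.0
```

Emit:
step_arm --steps '[[[0,0,0,0,0,0,1],[0,0,0,0,0,0,1],[0,0,0,0,0,0,1],[0,0,0,0,0,0,1],[0,0,0,0,0,0,1]]]'

```text
t: 4.92
tcp_pos: [0.4981, -0.036, 0.0518]
orientation: [-2.447, -0.007, 0.006]
force: [0.8, -2.8, -1.1]
opening: 0.0092
finger_force: 15.0
```

```bash
cat > arc.py <<'E'
from plan import *
import sys
# bar arc: angles a->b deg (bar angle about hinge), lean A->B, N rows
def arc(a,b,A,B,N,yh=.1125,r=.160,g=1,yaw=0.35):
    s=robot.read_state(); p=np.array(s["tcp_pos"]); R=Ro.from_euler('xyz',s["orientation"]); out=[]
    cx=np.array([-np.sin(np.radians(yaw)),np.cos(np.radians(yaw)),0]);x0=.498
    for k in range(1,N+1):
        f=np.radians(a+(b-a)*k/N); Rt=tool(yaw,A+(B-A)*k/N)
        bar=np.array([x0,yh,.062])+cx*-r*np.cos(f)+[-.001,0,r*np.sin(f)]
        bar[0]=x0-.015*(r-r*np.cos(f)); pt=bar+.019*Rt.apply([0,0,1])
        v=np.round(R.inv().apply(pt-p),3); w=np.round((R.inv()*Rt).as_rotvec(degrees=True),1)
        out.append([*map(float,v),*map(float,w),g]); p=p+R.apply(v); R=R*Ro.from_rotvec(w,degrees=True)
    print(out,p.round(3))
a=[float(x) for x in sys.argv[1:5]]; arc(*a,int(sys.argv[5]),*[float(x) for x in sys.argv[6:]])
E
python3 arc.py 1.5 32 40 48 12
```

```text
[[-0.0, -0.006, -0.005, 0.9, -0.3, 0.3, 1], [-0.0, -0.005, -0.005, 0.7, -0.0, -0.0, 1], [-0.0, -0.005, -0.004, 0.6, -0.0, -0.0, 1], [-0.0, -0.006, -0.004, 0.7, -0.0, -0.0, 1], [-0.0, -0.006, -0.005, 0.7, -0.0, -0.0, 1], [-0.0, -0.007, -0.003, 0.6, -0.0, -0.0, 1], [-0.0, -0.006, -0.004, 0.7, -0.0, -0.0, 1], [-0.0, -0.007, -0.002, 0.7, -0.0, -0.0, 1], [-0.0, -0.007, -0.003, 0.6, -0.0, -0.0, 1], [-0.0, -0.007, -0.002, 0.7, -0.0, -0.0, 1], [-0.0, -0.007, -0.002, 0.7, -0.0, -0.0, 1], [-0.0, -0.007, -0.002, 0.6, -0.0, -0.0, 1]] [ 0.498 -0.009  0.134]
```

Emit:
step_arm --steps '[[[0,-0.006,-0.005,0.9,-0.3,0.3,1],[0,-0.005,-0.005,0.7,0,0,1],[0,-0.005,-0.004,0.6,0,0,1],[0,-0.006,-0.004,0.7,0,0,1],[0,-0.006,-0.005,0.7,0,0,1],[0,-0.007,-0.003,0.6,0,0,1],[0,-0.006,-0.004,0.7,0,0,1],[0,-0.007,-0.002,0.7,0,0,1],[0,-0.007,-0.003,0.6,0,0,1],[0,-0.007,-0.002,0.7,0,0,1],[0,-0.007,-0.002,0.7,0,0,1],[0,-0.007,-0.002,0.6,0,0,1]]]' --squeeze 25

```text
t: 6.42
tcp_pos: [0.4978, -0.0096, 0.1349]
orientation: [-2.304, 0.0, 0.005]
force: [-1.5, -4.2, -0.0]
opening: 0.0088
finger_force: 25.0
```

```bash
python3 -c "
from h import *
s=robot.read_state();print(s['joints'].round(2),s['dq'].round(2))"; python3 arc.py 32 65 48 58 12
```

```text
[ 0.81  0.45 -0.47  1.8  -0.59  1.32 -0.95] [ 0.02 -0.04 -0.04 -0.01 -0.08  0.08 -0.02]
[[-0.0, -0.008, -0.0, 0.8, -0.1, -0.1, 1], [-0.0, -0.008, -0.001, 0.9, 0.0, 0.0, 1], [-0.0, -0.007, -0.0, 0.8, 0.0, 0.0, 1], [-0.0, -0.008, 0.0, 0.8, 0.0, 0.0, 1], [-0.0, -0.008, 0.001, 0.9, 0.0, 0.0, 1], [-0.001, -0.008, 0.001, 0.8, 0.0, 0.0, 1], [0.0, -0.008, 0.002, 0.8, 0.0, 0.0, 1], [0.0, -0.008, 0.002, 0.9, 0.0, 0.0, 1], [0.0, -0.007, 0.003, 0.8, 0.0, 0.0, 1], [0.0, -0.007, 0.003, 0.8, 0.0, 0.0, 1], [0.0, -0.008, 0.003, 0.9, 0.0, 0.0, 1], [0.0, -0.006, 0.004, 0.8, 0.0, 0.0, 1]] [0.496 0.061 0.197]
```

Emit:
step_arm --steps '[[[0,-0.008,0,0.8,-0.1,-0.1,1],[0,-0.008,-0.001,0.9,0,0,1],[0,-0.007,0,0.8,0,0,1],[0,-0.008,0,0.8,0,0,1],[0,-0.008,0.001,0.9,0,0,1],[0,-0.008,0.001,0.8,0,0,1],[0,-0.008,0.002,0.8,0,0,1],[0,-0.008,0.002,0.9,0,0,1],[0,-0.007,0.003,0.8,0,0,1],[0,-0.007,0.003,0.8,0,0,1],[0,-0.008,0.003,0.9,0,0,1],[0,-0.006,0.004,0.8,0,0,1]]]'

```text
t: 7.92
tcp_pos: [0.497, 0.062, 0.1966]
orientation: [-2.128, 0.0, 0.009]
force: [-5.0, -1.4, -4.7]
opening: 0.0093
finger_force: 25.0
```

```bash
python3 - <<'E'
from h import *
s=robot.read_state();print(s['joints'].round(2),s['dq'].round(2))
im,d=robot.camera("scene"); cv2.imwrite("pics/s2.png",cv2.resize(im[40:265,130:430,::-1],(800,600),interpolation=cv2.INTER_CUBIC))
E
python3 arc.py 65 90 58 66 10
```

```text
[ 0.82  0.42 -0.54  1.83 -0.76  1.39 -0.97] [-0.01 -0.   -0.05  0.04 -0.11 -0.    0.01]
[[-0.0, -0.005, 0.002, 0.7, 0.2, 0.1, 1], [-0.001, -0.006, 0.005, 0.8, -0.0, -0.0, 1], [0.0, -0.006, 0.004, 0.8, -0.0, -0.0, 1], [0.0, -0.005, 0.005, 0.8, -0.0, -0.0, 1], [0.0, -0.005, 0.005, 0.8, -0.0, -0.0, 1], [0.0, -0.004, 0.006, 0.8, -0.1, -0.0, 1], [0.0, -0.005, 0.005, 0.8, 0.0, -0.0, 1], [0.0, -0.004, 0.006, 0.8, 0.0, -0.0, 1], [-0.0, -0.004, 0.006, 0.8, 0.0, -0.0, 1], [-0.0, -0.003, 0.007, 0.8, 0.0, -0.0, 1]] [0.496 0.13  0.214]
```

View pics/s2.png

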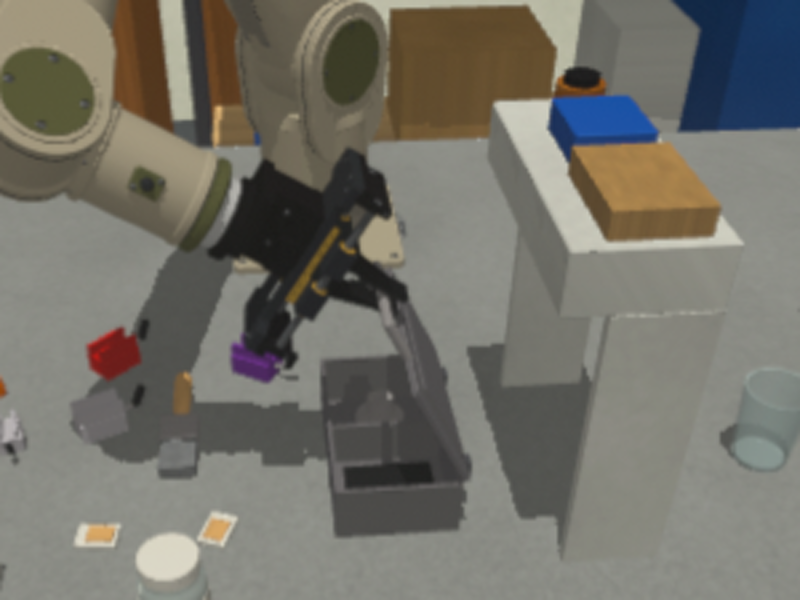

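The lid is following the gripper at about 65°. The mat is in the bay farther from the robot (higher x), and the stub is in the nearer one.

Emit:
step_arm --steps '[[[0,-0.005,0.002,0.7,0.2,0.1,1],[0,-0.006,0.005,0.8,0,0,1],[0,-0.006,0.004,0.8,0,0,1],[0,-0.005,0.005,0.8,0,0,1],[0,-0.005,0.005,0.8,0,0,1],[0,-0.004,0.006,0.8,0,0,1],[0,-0.005,0.005,0.8,0,0,1],[0,-0.004,0.006,0.8,0,0,1],[0,-0.004,0.006,0.8,0,0,1],[0,-0.003,0.007,0.8,0,0,1]]]'

```text
t: 9.22
tcp_pos: [0.4965, 0.1296, 0.2144]
orientation: [-1.989, -0.0, 0.005]
force: [-8.9, -1.2, 1.0]
opening: 0.0092
finger_force: 25.0
```

```bash
python3 -c "
from h import *
s=robot.read_state();print(s['joints'].round(2),s['dq'].round(2))"; python3 arc.py 90 104 66 68 8
```

```text
[ 0.8   0.44 -0.6   1.89 -0.89  1.36 -0.94] [-0.03  0.04 -0.06  0.06 -0.11 -0.06  0.05]
[[-0.001, -0.002, 0.005, 0.2, -0.0, -0.0, 1], [-0.0, -0.002, 0.004, 0.3, -0.0, -0.0, 1], [-0.0, -0.001, 0.005, 0.2, -0.0, -0.0, 1], [-0.0, -0.002, 0.005, 0.3, -0.0, -0.0, 1], [-0.0, -0.001, 0.004, 0.2, -0.0, -0.0, 1], [-0.0, -0.002, 0.005, 0.3, -0.0, -0.0, 1], [-0.0, -0.001, 0.005, 0.2, -0.0, -0.0, 1], [-0.0, -0.0, 0.005, 0.3, -0.0, -0.0, 1]] [0.495 0.169 0.21 ]
```

Emit:
step_arm --steps '[[[-0.001,-0.002,0.005,0.2,0,0,1],[-0.001,-0.002,0.004,0.3,0,0,1],[0,-0.001,0.005,0.2,0,0,1],[0,-0.002,0.005,0.3,0,0,1],[0,-0.001,0.004,0.2,0,0,1],[0,-0.002,0.005,0.3,0,0,1]]]'

```text
t: 9.98
tcp_pos: [0.4959, 0.1582, 0.212]
orientation: [-1.965, -0.002, 0.002]
force: [-4.9, -28.1, 14.4]
opening: 0.0091
finger_force: 25.3
```

Emit:
step_arm --steps '[[[0,0,0,0,0,0,1],[0,0,0,0,0,0,1],[0,0,0,0,0,0,1],[0,0,0,0,0,0,0.7],[0,0,0,0,0,0,0.7],[0,0,0,0,0,0,0.7],[0,0,0,0,0,0,0.7]]]'

```text
t: 10.85
tcp_pos: [0.4948, 0.1588, 0.2116]
orientation: [-1.965, -0.0, 0.004]
force: [-0.1, 0.1, -0.4]
opening: 0.0252
finger_force: 0.0
```

Emit:
step_arm --steps '[[[0,0,-0.02,0,0,0,0.7],[0,0,-0.05,0,0,0,0.7],[0,0,-0.06,0,0,0,0.5]]]'

```text
t: 11.22
tcp_pos: [0.4947, 0.0382, 0.2622]
orientation: [-1.965, 0.0, 0.006]
force: [1.0, -0.2, -0.2]
opening: 0.0305
finger_force: 0.0
```

Run:
```python
from plan import *
s=robot.read_state();print(s['tcp_pos'],s['joints'].round(2))
im,d=robot.camera("top"); P=cloud("top",d).reshape(-1,3)
m=(P[:,0]>.36)&(P[:,0]<.48)&(P[:,1]>-.3)&(P[:,1]<-.19)&(P[:,2]>.012)&(P[:,2]<.06)
print(m.sum(),cv2.minAreaRect(P[m][:,:2].astype(np.float32)))
R=tool(117.5,0,15); z=R.apply([0,0,1]); print(z)
plan(np.array([.425,-.2525,.006])-.12*z,R,15)
```

```text
[0.49473916 0.0381797  0.26217839] [ 0.89  0.44 -0.55  1.76 -0.84  1.56 -0.96]
184 ((0.4163125157356262, -0.23977652192115784), (0.03593418002128601, 0.07799185812473297), 27.418987274169922)
[-0.11950934  0.2295753  -0.96592583]
[[-0.004, 0.017, -0.015, -1.8, -3.8, -6.9, 0], [-0.007, 0.016, -0.015, -1.8, -3.8, -6.9, 0], [-0.009, 0.016, -0.013, -1.8, -3.8, -6.9, 0], [-0.013, 0.015, -0.013, -1.8, -3.8, -6.9, 0], [-0.015, 0.014, -0.01, -1.8, -3.8, -6.9, 0], [-0.017, 0.012, -0.01, -1.8, -3.8, -6.9, 0], [-0.019, 0.011, -0.008, -1.8, -3.8, -6.9, 0], [-0.02, 0.008, -0.006, -1.8, -3.8, -6.9, 0], [-0.022, 0.005, -0.004, -1.8, -3.8, -6.9, 0], [-0.023, 0.004, -0.003, -1.8, -3.8, -6.9, 0], [-0.023, 0.0, -0.002, -1.8, -3.8, -6.9, 0], [-0.023, -0.002, 0.0, -1.8, -3.8, -6.9, 0], [-0.022, -0.005, 0.002, -1.8, -3.8, -6.9, 0], [-0.022, -0.008, 0.002, -1.8, -3.8, -6.9, 0], [-0.02, -0.01, 0.004, -1.8, -3.8, -6.9, 0]] end err [ 0.0004 -0.0001  0.0002]
```

Emit:
step_arm --steps '[[[-0.004,0.017,-0.015,-1.8,-3.8,-6.9,0],[-0.007,0.016,-0.015,-1.8,-3.8,-6.9,0],[-0.009,0.016,-0.013,-1.8,-3.8,-6.9,0],[-0.013,0.015,-0.013,-1.8,-3.8,-6.9,0],[-0.015,0.014,-0.01,-1.8,-3.8,-6.9,0],[-0.017,0.012,-0.01,-1.8,-3.8,-6.9,0],[-0.019,0.011,-0.008,-1.8,-3.8,-6.9,0],[-0.02,0.008,-0.006,-1.8,-3.8,-6.9,0],[-0.022,0.005,-0.004,-1.8,-3.8,-6.9,0],[-0.023,0.004,-0.003,-1.8,-3.8,-6.9,0]]]'

```text
t: 12.52
tcp_pos: [0.4588, -0.1678, 0.1653]
orientation: [-2.723, -0.475, 1.352]
force: [0.7, 0.1, 0.9]
opening: 0.0872
finger_force: 0.0
```

Emit:
step_arm --steps '[[[-0.023,0.0,-0.002,-1.8,-3.8,-6.9,0],[-0.023,-0.002,0.0,-1.8,-3.8,-6.9,0],[-0.022,-0.005,0.002,-1.8,-3.8,-6.9,0],[-0.022,-0.008,0.002,-1.8,-3.8,-6.9,0],[-0.02,-0.01,0.004,-1.8,-3.8,-6.9,0],[0,0,0,0,0,0,0]]]'

```text
t: 13.28
tcp_pos: [0.4393, -0.2716, 0.1186]
orientation: [3.135, -0.265, 2.048]
force: [-1.1, 0.6, 1.0]
opening: 0.0866
finger_force: 0.0
```

Run:
```python
from plan import *
s=robot.read_state();print(s['tcp_pos'],np.degrees(s["orientation"]),s['joints'].round(2))
im,d=robot.camera("scene"); cv2.imwrite("pics/s3.png",cv2.resize(im[60:285,100:400,::-1],(800,600),interpolation=cv2.INTER_CUBIC))
P=cloud("scene",d).reshape(-1,3)
inr=lambda x0,x1,y0,y1,z0,z1:(P[:,0]>x0)&(P[:,0]<x1)&(P[:,1]>y0)&(P[:,1]<y1)&(P[:,2]>z0)&(P[:,2]<z1)
L=P[inr(.43,.56,.05,.2,.09,.17)]; print(len(L)); c=L.mean(0); n=np.linalg.svd(L-c)[2][2]; print('lid',c,n,'past upright',np.degrees(np.arcsin(-n[2]*np.sign(n[1]))))
im,d=robot.camera("top");P=cloud("top",d).reshape(-1,3)
m=inr(.45,.6,.0,.1,-.01,.02); print('bay',m.sum(),P[m].min(0),P[m].max(0),P[m].mean(0))
R=tool(117.5,0,15); plan([.4245,-.2525,.006],R,6)
```

```text
[ 0.43929799 -0.27162554  0.11858257] [179.61372981 -15.20501935 117.35597152] [ 1.13  0.46 -0.72  1.65  0.13  1.35  0.87]
421
lid [0.49912007 0.12171641 0.13110138] [-0.02319997  0.98853041 -0.1492293 ] past upright 8.582265862382195
bay 1100 [ 0.45004383  0.00072578 -0.00528258] [0.59797452 0.09992652 0.01998097] [0.52882477 0.05024883 0.00493981]
[[-0.001, -0.001, 0.019, 0.1, -0.0, -0.0, 0], [-0.002, -0.001, 0.019, 0.1, -0.0, -0.0, 0], [-0.001, -0.001, 0.02, 0.1, -0.0, -0.0, 0], [-0.001, -0.002, 0.019, 0.1, -0.0, -0.0, 0], [-0.001, -0.001, 0.019, 0.1, -0.0, -0.0, 0], [-0.002, -0.001, 0.019, 0.1, -0.0, -0.0, 0]] end err [-0.0001 -0.0007  0.0001]
```

View pics/s3.png

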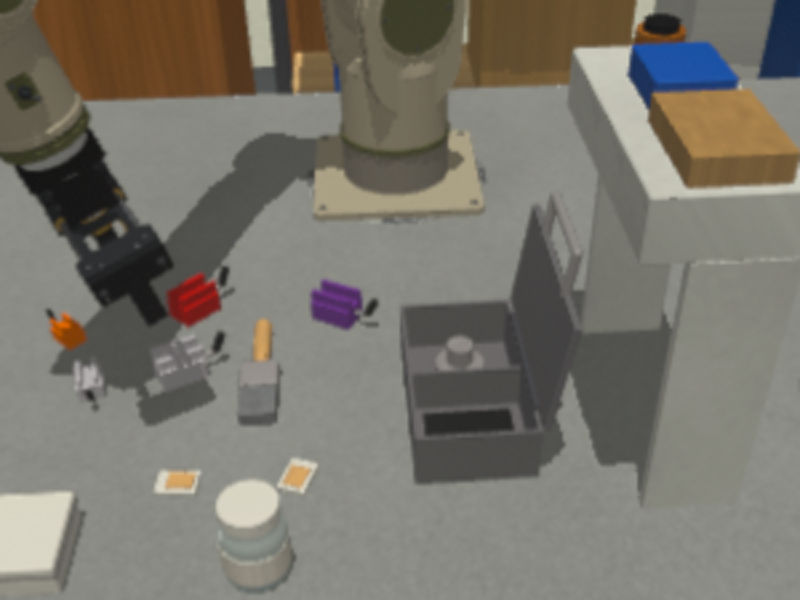

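The lid leans 8.6° past upright, i.e. about 1.72 rad, so it is on its stop. The arm hovers above the silver clamp at about (180,360) in the crop; now I'll descend and grip.

Emit:
step_arm --steps '[[[-0.001,-0.001,0.019,0,0,0,0.25],[-0.002,-0.001,0.019,0,0,0,0.25],[-0.001,-0.001,0.02,0,0,0,0.25],[-0.001,-0.002,0.019,0,0,0,0.25],[-0.001,-0.001,0.019,0,0,0,0.25],[-0.002,-0.001,0.018,0,0,0,0.25],[0,0,0,0,0,0,1],[0,0,0,0,0,0,1],[0,0,0,0,0,0,1],[0,0,0,0,0,0,1],[0,0,0,0,0,0,1]]]' --squeeze 25

```text
t: 14.75
tcp_pos: [0.4256, -0.2543, 0.0073]
orientation: [3.133, -0.264, 2.051]
force: [1.3, 0.0, 4.9]
opening: 0.0356
finger_force: 25.0
```

Emit:
step_arm --steps '[[[0.003,0,-0.01,0,0,0,1],[0.008,0,-0.029,0,0,0,1],[0.01,0,-0.039,0,0,0,1],[0.01,0,-0.039,0,0,0,1],[0.005,0,-0.02,0,0,0,1]]]'

```text
t: 15.38
tcp_pos: [0.4247, -0.2559, 0.1507]
orientation: [3.133, -0.263, 2.051]
force: [-0.2, -0.1, -2.5]
opening: 0.0356
finger_force: 25.0
```

Run:
```python
from plan import *
s=robot.read_state();print(s['tcp_pos'],s['joints'].round(2),s["opening"],s["force"])
for n in("top","scene"):
    im,d=robot.camera(n); X=cloud(n,d)
    for r in robot.find_in(n,"mat")[:2]: print(n,r,at_z(n,r["box"][:2],.006))
    for r in robot.tip_of(n,"mat")[:2]: print(n,r,at_z(n,r["pixel"],.006))
    hsv=im.max(2); m=(hsv<38)&(abs(X[...,0]-.55)<.07)&(abs(X[...,1]-.05)<.08)&(X[...,2]<.03)
    print(n,'dark',m.sum(), cv2.minAreaRect(X[m][:,:2].astype(np.float32)) if m.sum()>5 else '')
    q=(X[...,2]>.045)&(X[...,2]<.068)&(X[...,0]>.3)&(X[...,0]<.7)&(X[...,1]>-.04)&(X[...,1]<.13); print('rim',cv2.minAreaRect(X[q][:,:2].astype(np.float32)))
R=tool(91,0,15); p,R2=plan([.549,.038,.15],R,12,1)
```

```text
[ 0.42467204 -0.25592009  0.15070484] [ 1.16  0.38 -0.75  1.67  0.09  1.39  0.88] 0.03563225647444403 [-0.23175923 -0.05269425 -2.49013659]
top {'box': [240.9, 177.6, 25.9, 25.2], 'confidence': 0.93} [[0.53559486 0.05447216 0.006     ]]
top {'pixel': [237.3, 175.7], 'confidence': 0.64} [[0.54249956 0.06699436 0.006     ]]
top dark 408 ((0.5482895970344543, 0.05342405289411545), (0.07502074539661407, 0.08433683216571808), 0.932060956954956)
rim ((0.4953969419002533, 0.051060132682323456), (0.21043024957180023, 0.1215377151966095), 1.2786680459976196)
scene {'box': [276.5, 216.0, 30.7, 6.6], 'confidence': 0.5} [[0.52166032 0.05627679 0.006     ]]
scene {'pixel': [277.7, 223.2], 'confidence': 0.55} [[0.54993587 0.05667459 0.006     ]]
scene dark 0 
rim ((0.4994460940361023, 0.05414704233407974), (0.21494489908218384, 0.1267753541469574), 1.3863909244537354)
[[0.016, 0.021, 0.004, -0.5, -0.0, 2.1, 1], [0.017, 0.019, 0.005, -0.5, -0.0, 2.1, 1], [0.018, 0.02, 0.005, -0.5, -0.0, 2.1, 1], [0.019, 0.018, 0.004, -0.5, -0.0, 2.1, 1], [0.019, 0.018, 0.005, -0.5, -0.0, 2.1, 1], [0.02, 0.017, 0.006, -0.5, -0.0, 2.1, 1], [0.02, 0.016, 0.005, -0.5, -0.0, 2.1, 1], [0.021, 0.015, 0.005, -0.5, -0.0, 2.1, 1], [0.021, 0.015, 0.006, -0.5, -0.0, 2.1, 1], [0.022, 0.014, 0.006, -0.5, -0.0, 2.1, 1], [0.023, 0.013, 0.006, -0.5, -0.0, 2.1, 1], [0.023, 0.012, 0.006, -0.5, -0.0, 2.1, 1]] end err [ 0.0003  0.0003 -0.0004]
```

Emit:
step_arm --steps '[[[0.016,0.021,0.004,-0.5,0,2.1,1],[0.017,0.019,0.005,-0.5,0,2.1,1],[0.018,0.02,0.005,-0.5,0,2.1,1],[0.019,0.018,0.004,-0.5,0,2.1,1],[0.019,0.018,0.005,-0.5,0,2.1,1],[0.02,0.017,0.006,-0.5,0,2.1,1],[0.02,0.016,0.005,-0.5,0,2.1,1],[0.021,0.015,0.005,-0.5,0,2.1,1],[0.021,0.015,0.006,-0.5,0,2.1,1],[0.022,0.014,0.006,-0.5,0,2.1,1],[0.023,0.013,0.006,-0.5,0,2.1,1],[0.023,0.012,0.006,-0.5,0,2.1,1]]]'

```text
t: 17.18
tcp_pos: [0.5496, 0.0388, 0.1494]
orientation: [-3.132, -0.266, 1.594]
force: [0.0, 0.2, -1.6]
opening: 0.0357
finger_force: 25.0
```

Run:
```python
from plan import *
s=robot.read_state();print(s['tcp_pos'],np.degrees(s["orientation"]),s['joints'].round(2),s["opening"],s["force"])
im,d=robot.camera("scene"); cv2.imwrite("pics/s4.png",cv2.resize(im[60:285,130:430,::-1],(800,600),interpolation=cv2.INTER_CUBIC))
R=tool(91,0,15); plan([.549,.042,.020],R,8,1)
```

```text
[0.54955402 0.03883473 0.1493712 ] [-179.47301582  -15.21980373   91.32386674] [ 0.71  0.36 -0.83  1.72 -0.    1.17 -0.06] 0.03565895337424297 [ 0.04432624  0.18736212 -1.59966768]
[[-0.004, -0.0, 0.016, -0.1, -0.0, 0.1, 1], [-0.005, -0.0, 0.015, -0.1, -0.0, 0.1, 1], [-0.004, -0.0, 0.016, -0.1, -0.0, 0.1, 1], [-0.005, -0.0, 0.016, -0.1, -0.0, 0.1, 1], [-0.004, -0.0, 0.015, -0.1, -0.0, 0.1, 1], [-0.004, -0.0, 0.016, -0.1, -0.0, 0.1, 1], [-0.005, -0.0, 0.015, -0.1, -0.0, 0.1, 1], [-0.004, -0.001, 0.016, -0.1, -0.0, 0.1, 1]] end err [-0.0004  0.0002  0.0002]
```

View pics/s4.png

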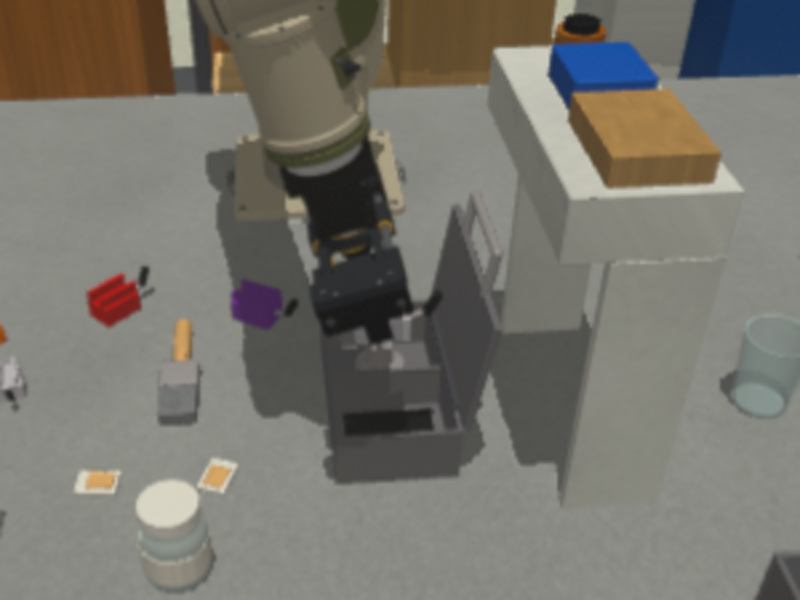

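The clamp is held upright over the bay, clear of the lid and the riser; I'll lower it.

Emit:
step_arm --steps '[[[-0.004,0,0.016,0,0,0,1],[-0.005,0,0.015,0,0,0,1],[-0.004,0,0.016,0,0,0,1],[-0.005,0,0.016,0,0,0,1],[-0.004,0,0.015,0,0,0,1],[-0.004,0,0.016,0,0,0,1],[-0.005,0,0.015,0,0,0,1],[-0.003,0,0.012,0,0,0,1],[0,0,0,0,0,0,1]]]'

```text
t: 18.35
tcp_pos: [0.5487, 0.037, 0.024]
orientation: [-3.133, -0.266, 1.595]
force: [-0.2, 0.2, -1.8]
opening: 0.036
finger_force: 25.0
```

Emit:
step_arm --steps '[[[-0.001,0,0.004,0,0,0,1],[-0.001,0,0.004,0,0,0,1],[0,0,0.001,0,0,0,1],[0,0,0.001,0,0,0,1],[0,0,0.001,0,0,0,1],[0,0,0,0,0,0,1]]]'

```text
t: 19.1
tcp_pos: [0.5492, 0.0379, 0.0138]
orientation: [-3.135, -0.265, 1.596]
force: [-0.4, -0.5, -1.9]
opening: 0.0356
finger_force: 25.0
```

Emit:
step_arm --steps '[[[0,0,0.001,0,0,0,1],[0,0,0.001,0,0,0,1],[0,0,0,0,0,0,1]]]'

```text
t: 19.48
tcp_pos: [0.5491, 0.0378, 0.0131]
orientation: [-3.134, -0.264, 1.595]
force: [-8.6, -5.0, 18.0]
opening: 0.0359
finger_force: 25.0
```

Emit:
step_arm --steps '[[[0,0,0,0,0,0,0.45],[0,0,0,0,0,0,0.45],[0,0,0,0,0,0,0.45],[0.003,0,-0.01,0,0,0,0.45],[0.008,0,-0.029,0,0,0,0.45],[0.01,0,-0.039,0,0,0,0.45],[0,0,-0.05,0,0,0,0.45],[0,0,-0.06,0,0,0,0.45],[-0.03,0,-0.04,0,0,0,0.45],[-0.05,0,0,0,0,0,0.45],[-0.05,0,0,0,0,0,0.45],[0,0,0,0,0,0,0.45]]]'

```text
t: 20.98
tcp_pos: [0.554, -0.1312, 0.2023]
orientation: [-3.133, -0.265, 1.588]
force: [-0.1, 0.3, 0.9]
opening: 0.0477
finger_force: 0.0
```

Run:
```python
from plan import *
s=robot.read_state();print(s['t'],s['tcp_pos'],s["opening"])
im,d=robot.camera("scene"); cv2.imwrite("pics/s5.png",cv2.resize(im[60:285,130:430,::-1],(800,600),interpolation=cv2.INTER_CUBIC))
P=cloud("scene",d).reshape(-1,3)
inr=lambda x0,x1,y0,y1,z0,z1:(P[:,0]>x0)&(P[:,0]<x1)&(P[:,1]>y0)&(P[:,1]<y1)&(P[:,2]>z0)&(P[:,2]<z1)
L=P[inr(.43,.56,.05,.2,.09,.17)]; c=L.mean(0); n=np.linalg.svd(L-c)[2][2]; print('past upright',np.degrees(np.arcsin(-n[2]*np.sign(n[1]))))
im,d=robot.camera("top");P=cloud("top",d).reshape(-1,3)
for a,b in((.025,.036),(.038,.055)):
    m=inr(.515,.585,.005,.095,a,b); print(m.sum(),P[m][:,2].mean(), cv2.minAreaRect(P[m][:,:2].astype(np.float32)))
```

```text
20.975 [ 0.55395667 -0.13118923  0.20230151] 0.0476752112850457
past upright 8.580102575143142
90 0.03135851730079731 ((0.5447511672973633, 0.05141128599643707), (0.071958027780056, 0.03494035452604294), 89.12738037109375)
61 0.04318882352585465 ((0.5456500053405762, 0.05269266292452812), (0.07495558261871338, 0.02852793224155903), 89.9308090209961)
```

View pics/s5.png

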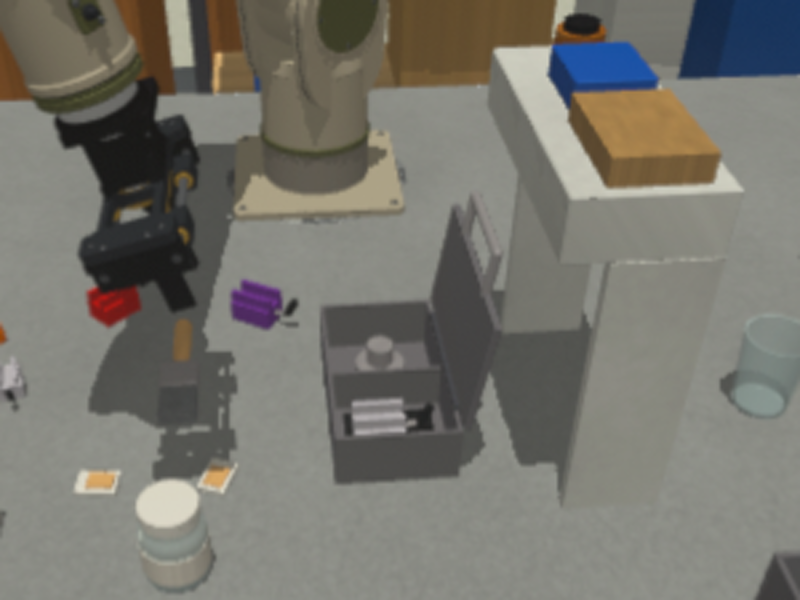

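The clamp stands in the bay at about (380,415) in the crop, with its block top near z 0.031 as expected. The lid is still on its stop, and the arm is clear.

```bash
python3 -c "
from rig import robot
print(robot.hand_in())"
```

```text
the job is handed in; nothing more can be done
None
```

The lid is back on its stop (measured about 1.72 rad), the clamp stands upright and released in the empty bay, the arm is clear, and the job was handed in at about 21 s; the judge's result was not shown.

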